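Make sure the parcel scale is switched on, then put the carton on it

ROBOT

A 7-joint arm with a two-finger parallel gripper is mounted at the origin on the work surface. World frame = base frame: x ahead of the robot, y to its left, z up, the work surface at z = 0. Lengths are in m, angles in degrees, forces in N, time in s.
With the tool pointing down it reaches from about 0.35 to 0.775 m from the base axis. Payload 3.1 kg.
Tool frame: the origin (TCP) lies on the centre line of the jaws, within the pads' length; the fingertips stand 17 mm ahead of it and the grasp point (between the pads) lies 2 mm behind it (robot.tip_reach is the distance from the TCP to the fingertips, in m); z points along the fingers, y is the direction in which the jaws open and shut (so a half turn about z gives the same grasp; the last joint's range is limited). The gripper opens to 85 mm and grips with 20 to 120 N. Pads are 22 mm wide; open, the fingers measure 114 mm over their backs; the gripper's body (76 mm by 85 mm) begins 54 mm behind the grasp point. The pads swing forward as they close: fully open they stand 13 mm farther back than shut.
Start: joints at [74.158, 17.813, 0.802, 86.603, -0.252, 75.585, -1.558], TCP at [0.128, -0.535, 0.22] pointing down, gripper open.
Joint ranges: [-154.91, 154.91], [-16.99, 109.72], [-72.82, 74.43], [7.12, 147.25], [-82.49, 262.49], [11.32, 116.49], [-174.64, 174.64]. Speed limits (degrees/s): [159.86, 159.86, 180, 180, 180, 180, 180].

INTERFACE

Orientations are given as [roll, pitch, yaw] about the fixed x, y, z axes, in that order (R = Rz(yaw) Ry(pitch) Rx(roll)).
In Python, from station import robot, fingers, vision, workorder, recognise gives the robot as it stands. Calls block until the motion is done:
- robot.move_to(position, orientation): joint-space move of the TCP to a pose.
- robot.line_to(position, orientation=None, velocity=0.15, f_stop=None): straight line of the TCP; orientation=None keeps the orientation; velocity is the mean speed in m/s. With f_stop (N) it stops when the force on the tool has changed by that much, and returns True; else False.
- robot.move_j(angles): joint-space move.
- fingers.gripper_to(opening, force=None): opening from 0.0 (shut) to 1.0 (fully open); force is the grip in N (None keeps the last); returns when the fingers have stopped.
- robot.pause(seconds).
- robot.inverse_kinematics(position, orientation): joint angles nearest the present ones, or None.
- vision.grab_frame(name): name is "scene" or "top"; returns the picture (384x512x3 uint8, red, green, blue); there is no depth.
- vision.calibration(name): a dict with "mtx" (3x3 intrinsics, pixels), "extrinsics" (4x4, takes a point from world to camera coordinates). Camera axes: x right, y up, looking along -z (the intrinsics and any distortion apply to the point x, -y, -z); pixel columns grow to the right and rows downward; lengths in m; the calibration is good to about 2 mm. A picture is of the moment at which its call begins. calibration takes no time and is no camera call.
A pose or a line that the arm cannot do raises robot.PlanningError and nothing moves.
- workorder.close_job(): hands the job in, once; it reports no verdict.
Trained networks look in the newest picture that a camera, given by its name, has taken for a name from the list of things; names that differ only in an ending like _2 or _b are one class to them, and where a whole thing is asked for, a point or a joint stands for the part that bears it (a point fixed in the world has none). Each returns a list of dicts, best first, with "p" (0 to 1); they miss things now and then, are a little off and sometimes report something else, mostly with a low value. They report only what shows in the picture. A call takes as long as a camera call.
- recognise(label, camera): "rect" ([centre column, centre row, width, height] in pixels, round what is visible of it).
Readings, each from a call of its own:
- robot.current_time_s(): time.
- robot.current_joint_positions(): joint angles.
- robot.current_dq(): joint speeds.
- robot.current_joint_torque(): joint torques, N m.
- robot.current_tool_pos(): TCP position.
- robot.current_eef_rot(): TCP orientation.
- robot.current_contact_force(): force on the tool from outside, world axes, zero at the start.
- robot.current_torque(): the same for the moment, N m.
- robot.current_finger_gap(): opening from 0.0 (shut) to 1.0 (fully open).
Only numpy, scipy, OpenCV 4.12 (cv2) and the standard library are available. Lean on these libraries where they do the work, as an engineer would, in place of code of your own. Each camera call takes 0.05 s, during which the arm holds its last target.

TASK

The scale's push-push power switch is hidden under the orange cap on the sloped panel of its console, beneath the display, and it may be on or off: with the weighing plate still empty, leave the switch locked in (on), clicking it only if need be, and make sure by a last light push of about a second on the cap, without clicking it, that it is locked. Then set the small carton down upright in the middle of the weighing plate, square to the plate's edges, without dropping it, and let go. Leave the tape roll, the label roll and the cleaner bottle where they are.

Things in the scene. Friction and masses are not known exactly. Their poses are not given: they have to be found in the camera images.
- console: grey scale console fixed to the bench, 116 (x) x 140 (y) mm, 267 mm high. Origin: centre of its underside; z up; -x is its front, towards the robot. Its sloped panel leans 35 deg: its normal points up and to the front, [-0.574, 0, 0.819] in the console's axes; panel centre 20 mm in front of the origin, 75 mm up. The white display head hangs over it.
- display_edge (a point): middle of the lower front edge of the display head (head 150 mm wide in y), 11 mm in front of the console's origin and 205 mm above the bench; axes as the console's. Because of this overhang the cap below can be pressed only with the tool tilted about 25 to 45 deg, coming from the front and above, best along the panel's normal.
- switch_cap: orange dust cap over the power switch: a 31 mm wide round button in the middle of the sloped panel, standing 23 mm out of it whatever the switch's state. Origin: on the panel's surface, on the cap's axis; z outwards along the panel's normal. Moves up to 16 mm inwards on a weak spring of its own (1.4 N, growing to 1.8 N). Press it with the shut fingertips.
- cap_top (a point): centre of the cap's flat outer face, 23 mm from the panel; z points outwards along the panel's normal (push along -z).
- switch_core (a joint): inward travel (m) of the unseen switch core under the cap. 0 = out, off: the cap meets it within 1 mm (5 N in all). About 0.005 = locked in, on: the cap moves 5 to 6 mm at under 2 N, then meets it (6 N in all). Slowly pushing the cap 16 mm in, to its stop (about 9 N just before it), and letting it right back clicks out to locked, or locked to out. Pushing in under 12 mm changes nothing.
- scale: parcel scale fixed to the bench, 220 x 220 mm steel weighing plate whose flat top is 60 mm above the bench, with a thin black 130 mm square line marking on it. Origin: centre of its underside (below the middle of the plate); z up; x and y along the plate's edges.
- carton: small closed cardboard carton, 100 (x) x 56 (y) x 70 (z) mm, about 0.35 kg, standing on the bench. Origin: centre of its underside; z up.
- tape_roll: roll of yellowish packing tape lying flat, 92 mm across, 48 mm high. Bystander. Origin: centre of its underside.
- label_roll: roll of white blank labels lying flat, 84 mm across, 50 mm high. Bystander. Origin: centre of its underside.
- cleaner: blue cleaner bottle, 60 mm across, 150 mm high. Bystander. Origin: centre of its underside.

How it is judged (in metres and radians):
On the way, in this order (a step that is already met when the one before it is completed fails the run):
1. with the plate empty, the fingers rest on the cap, pushed in at least 3 mm, while the switch core sits locked in (contact force between the fingers and switch_cap above 0.5 N and distance of switch_cap from where it was at the start of the episode above 0.003 m and value of joint switch_core between 0.003 and 0.009 m and contact force between carton and scale below 0.1 N), for 0.2 s.
2. the carton stands on the weighing plate with the switch locked in (contact force between carton and scale above 1 N and value of joint switch_core between 0.003 and 0.007 m and horizontal distance between carton and scale below 0.04 m), for 0.2 s.
At the end, for the whole second after the job is handed in: The switch core is locked in (joint between 3 and 7 mm); the carton stands upright (within 0.1 rad) on the weighing plate, its centre within 40 mm of the plate's centre, its sides square to the plate's edges within 0.2 rad, released and at rest; the bystanders are within 30 mm of where they stood (value of joint switch_core between 0.003 and 0.007 m and horizontal distance between carton and scale below 0.04 m and z of carton in the frame of scale between 0.056 and 0.064 m and angle between carton's own z axis and vertical below 0.1 rad and (angle between the x axis of carton and the x axis of scale, either way round below 0.2 rad or angle between the x axis of carton and the y axis of scale, either way round below 0.2 rad) and linear speed of carton below 0.02 m/s); the robot touches nothing.
It fails at once if the tape roll was moved more than 30 mm (distance of tape_roll from where it was at the start of the episode above 0.03 m).
It fails at once if the label roll was moved more than 30 mm (distance of label_roll from where it was at the start of the episode above 0.03 m).
It fails at once if the cleaner bottle was moved more than 30 mm (distance of cleaner from where it was at the start of the episode above 0.03 m).
It fails at once if the carton was dropped (falling free faster than 0.7 m/s, a drop of over 25 mm) (linear speed of carton above 0.7 m/s and contact force between the fingers and carton below 0.1 N).
It also fails if it takes over 64 s, if anything falls off the work surface, if the arm or the gripper's body presses on something with over 40 N, if the wrist force passes 120 N, or if a joint passes its speed limit or range.

## Working session

There is one attempt and no reset: what is moved stays moved. The work goes in short steps, each a Python script; the robot and the scene stay as the last script left them, time stands still between calls to the robot, and variables do not carry over. Pictures are saved under pics/ and viewed, and the job is handed in when it is done.

```bash
mkdir -p pics; ls; python3 - <<'E'
from station import robot, fingers, vision, workorder, recognise
import cv2,numpy as np
print(robot.current_time_s())
for n in ("scene","top"):
    im=vision.grab_frame(n); cv2.imwrite(f"pics/{n}0.png",im[:,:,::-1])
    c=vision.calibration(n); print(n,c)
    for l in ["console","switch_cap","scale","carton","tape_roll","label_roll","cleaner"]:
        print(l,[(np.round(d["rect"],1).tolist(),round(d["p"],2)) for d in recognise(l,n)[:2]])
print(robot.current_time_s(), robot.current_tool_pos(), robot.current_eef_rot(), robot.current_contact_force(), robot.tip_reach)
E
```

```text
pics
0.0
scene {'mtx': array([[485.31709268,   0.        , 261.3470525 ],
       [  0.        , 485.31709268, 188.68377939],
       [  0.        ,   0.        ,   1.        ]]), 'extrinsics': array([[-0.05279327,  0.99859569,  0.00441726,  0.04501629],
       [-0.74850992, -0.04249913,  0.66176032,  0.34892441],
       [ 0.66101874,  0.03163013,  0.74970245, -1.60151453],
       [ 0.        ,  0.        ,  0.        ,  1.        ]])}
console [([403.5, 196.1, 91.4, 107.9], 0.96)]
switch_cap []
scale [([267.9, 222.3, 105.0, 87.2], 0.67), ([194.2, 281.9, 30.5, 53.0], 0.54)]
carton [([145.2, 203.6, 42.0, 53.8], 0.6), ([324.0, 153.3, 33.4, 32.0], 0.56)]
tape_roll [([323.0, 152.2, 33.7, 36.6], 0.57)]
label_roll [([203.3, 146.4, 27.2, 31.9], 0.77)]
cleaner [([193.6, 281.8, 31.1, 50.2], 0.87)]
top {'mtx': array([[428.8431604 ,   0.        , 260.10179481],
       [  0.        , 428.8431604 , 190.57383296],
       [  0.        ,   0.        ,   1.        ]]), 'extrinsics': array([[ 0.0064812 , -0.99996783, -0.00472501,  0.00838361],
       [ 0.98644137,  0.00561852,  0.16401783, -0.58909586],
       [-0.16398601, -0.00572398,  0.98644606, -1.08320215],
       [ 0.        ,  0.        ,  0.        ,  1.        ]])}
console [([140.6, 182.5, 93.4, 73.2], 0.84)]
switch_cap [([144.8, 203.6, 9.7, 12.1], 0.61)]
scale [([261.9, 186.3, 87.9, 87.6], 0.75)]
carton [([383.4, 201.8, 45.5, 40.6], 0.62), ([338.1, 289.4, 31.9, 32.1], 0.53)]
tape_roll [([145.8, 202.2, 11.2, 7.9], 0.63), ([208.2, 287.9, 30.7, 35.2], 0.55)]
label_roll [([338.8, 288.9, 32.5, 31.3], 0.95)]
cleaner [([320.1, 117.2, 28.9, 34.0], 0.59)]
0.8 [ 0.12798964 -0.53493601  0.22014337] [1.79993570e+02 4.10632728e-04 1.34574149e+01] [ 0.10164759 -1.44885073 -0.55807489] 0.017
```

View pics/scene0.png

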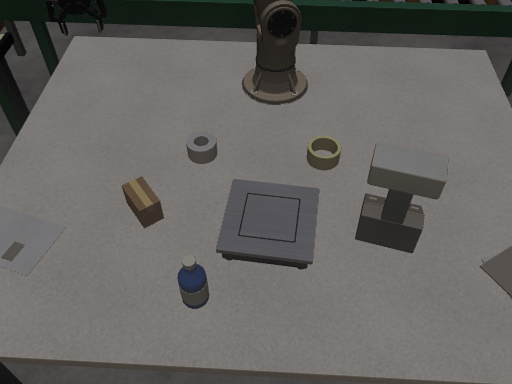

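View pics/top0.png

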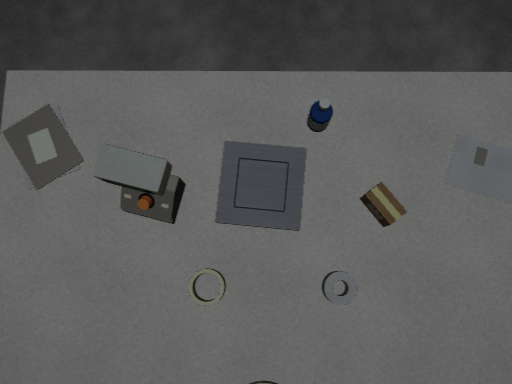

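The scene view shows the console at right (390,200), the scale at (268,222), the carton at (144,202), the cleaner at (193,283), the tape at (323,152) and the label roll at (202,147). The top view shows the cap at about (145,202). I'll enlarge it to measure edges.

```bash
python3 - <<'E'
import cv2,numpy as np
t=cv2.imread("pics/top0.png"); s=cv2.imread("pics/scene0.png")
def crop(im,x,y,w,h,f): return cv2.convertScaleAbs(cv2.resize(im[y:y+h,x:x+w],None,fx=f,fy=f,interpolation=cv2.INTER_CUBIC),alpha=1.8)
a=crop(t,90,135,100,100,4);b=crop(t,345,165,75,75,4);b=cv2.resize(b,(400,400))
cv2.imwrite("pics/c1.png",np.hstack([a,b]))
cv2.imwrite("pics/c2.png",np.hstack([crop(s,345,140,110,110,4)[:400,:440],cv2.resize(crop(s,115,170,60,65,4),(360,390))[:400].repeat(1,0) if 0 else cv2.resize(crop(s,115,170,60,60,4),(360,440))[:400]]))
# top-camera fits
hsv=cv2.cvtColor(t,cv2.COLOR_BGR2HSV)
m=cv2.inRange(hsv,(3,150,40),(20,255,255)); m[:, :120]=0; m[:, 175:]=0
n,l,st,c=cv2.connectedComponentsWithStats(m); print(st[1:],c[1:])
g=cv2.cvtColor(t,cv2.COLOR_BGR2GRAY)
print(g[185,205:320])
E
```

```text
[[138 195  14  15 152]] [[144.30921053 202.07894737]]
[107 107 107 105 106 108 110 106 102 102 106 109 107  94  73  72  72  73
  73  72  73  73  73  73  73  74  73  74  73  73  61  40  59  73  72  73
  72  72  72  72  71  72  70  70  70  69  71  70  70  70  70  69  70  71
  71  70  71  70  70  70  70  70  71  70  72  71  71  70  71  70  71  70
  71  73  73  71  71  71  71  71  59  45  62  71  71  70  71  71  71  71
  70  70  71  71  69  70  70  72  91 110 108 107 106 107 106 106 105 104
 107 108 107 108 108 108 108]
```

View pics/c1.png

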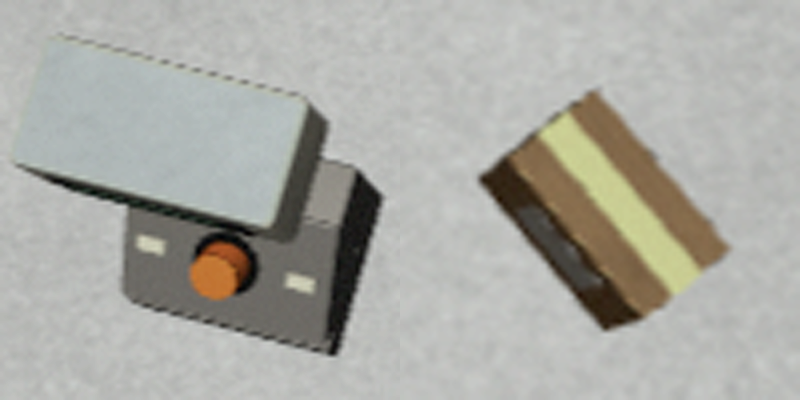

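View pics/c2.png

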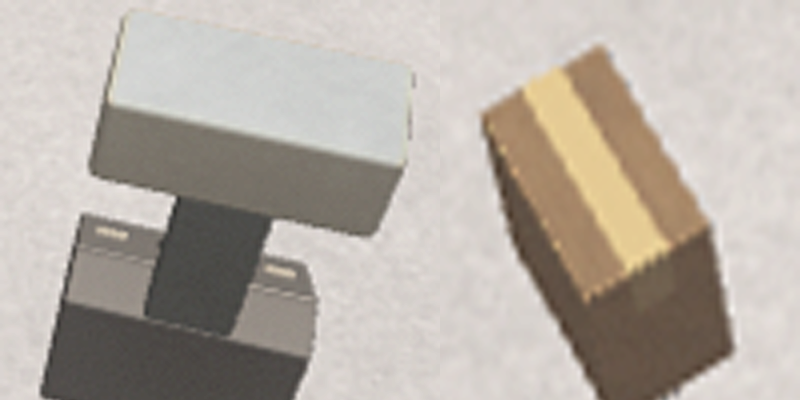

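```bash
cat > h.py <<'E'
import numpy as np, cv2
from station import robot, fingers, vision, workorder, recognise
def ray(n,u,v):
    c=vision.calibration(n);K=c["mtx"];E=c["extrinsics"];R=E[:3,:3];t=E[:3,3]
    d=np.array([(u-K[0,2])/K[0,0],-(v-K[1,2])/K[1,1],-1.]);return -R.T@t,R.T@d
def unp(n,u,v,z):
    o,d=ray(n,u,v);return o+d*(z-o[2])/d[2]
def proj(n,P):
    c=vision.calibration(n);K=c["mtx"];E=c["extrinsics"];q=E[:3,:3]@np.asarray(P)+E[:3,3]
    return np.array([K[0,2]+K[0,0]*q[0]/-q[2],K[1,2]+K[1,1]*-q[1]/-q[2]])
E
python3 - <<'E'
from h import *
np.set_printoptions(precision=4,suppress=True)
A=lambda X,Y:((X+.5)/4+90-.5,(Y+.5)/4+135-.5)
B=lambda X,Y:((X+.5)/5.333+345-.5,(Y+.5)/5.333+165-.5)
cap=unp("top",*A(213,277),.0938);print("cap",cap)
s1=unp("top",*A(150,244),.082);s2=unp("top",*A(300,283),.082);d=s1-s2;print("strips",s1,s2,np.linalg.norm(d),np.degrees(np.arctan2(-d[0],d[1])))
h1=unp("top",*A(14,164),.267);h2=unp("top",*A(274,228),.267);d=h1-h2;print("head",h1,h2,np.linalg.norm(d),np.degrees(np.arctan2(-d[0],d[1])))
e1=unp("top",*A(55,36),.267);e2=unp("top",*A(305,95),.267);d=e1-e2;print("headback",e1,e2,np.linalg.norm(d),np.degrees(np.arctan2(-d[0],d[1])))
P=[unp("top",*B(*q),.07) for q in [(112,160),(197,90),(330,248),(245,320)]]
P=np.array(P);print("carton",P,P.mean(0))
for i in range(4):
    d=P[(i+1)%4]-P[i];print(np.linalg.norm(d),np.degrees(np.arctan2(d[1],d[0])))
# scene carton corners
S=lambda X,Y:((X-440+.5)/6+115-.5,(Y+.5)*60/440+170-.5)
Q=np.array([unp("scene",*S(*q),.07) for q in [(484,118),(603,45),(711,226),(585,302)]]);print("carton scene",Q,Q.mean(0))
for i in range(4):
    d=Q[(i+1)%4]-Q[i];print(np.linalg.norm(d),np.degrees(np.arctan2(d[1],d[0])))
# scale outline from top: plate mask
t=cv2.imread("pics/top0.png");g=cv2.cvtColor(t,cv2.COLOR_BGR2GRAY)
m=((g<90)).astype(np.uint8);m[:130]=0;m[:,:200]=0;m[240:]=0;m[:,320:]=0
n,l,st,c=cv2.connectedComponentsWithStats(m);k=1+st[1:,4].argmax()
cs,_=cv2.findContours((l==k).astype(np.uint8),cv2.RETR_EXTERNAL,cv2.CHAIN_APPROX_NONE)
r=cv2.minAreaRect(cs[0]);bx=cv2.boxPoints(r);print(bx)
W=np.array([unp("top",*p,.06) for p in bx]);print("scale",W,W.mean(0))
for i in range(4):
    d=W[(i+1)%4]-W[i];print(np.linalg.norm(d),np.degrees(np.arctan2(d[1],d[0])))
s=cv2.imread("pics/scene0.png");g=cv2.cvtColor(s,cv2.COLOR_BGR2GRAY)
for z,nm,b in((.024,"tape",(323,152)),): print(nm,unp("scene",*b,z),unp("top",207,286,.048))
print("label",unp("scene",203,146,.025),unp("top",340,287,.05),"cleaner",unp("scene",193.6,281.8,.075))
E
```

```text
cap [0.5458 0.3072 0.0938]
strips [0.5684 0.352  0.082 ] [0.5439 0.2549 0.082 ] 0.10021981276615669 -14.198693429008367
head [0.5831 0.3682 0.267 ] [0.5492 0.2274 0.267 ] 0.14483122257282474 -13.53097506184992
headback [0.6539 0.3509 0.267 ] [0.6218 0.214  0.267 ] 0.14064850409277216 -13.181997051892342
carton [[ 0.5765 -0.2606  0.07  ]
 [ 0.6112 -0.3031  0.07  ]
 [ 0.5343 -0.3638  0.07  ]
 [ 0.4994 -0.3215  0.07  ]] [ 0.5553 -0.3122  0.07  ]
0.054851852607007895 -50.73850192439011
0.09805826383140981 -141.69566632049796
0.05484659378738306 129.51294919932812
0.09829883579484813 38.310049970248954
carton scene [[ 0.5387 -0.3634  0.07  ]
 [ 0.5025 -0.3216  0.07  ]
 [ 0.5807 -0.2607  0.07  ]
 [ 0.6153 -0.3043  0.07  ]] [ 0.5593 -0.3125  0.07  ]
0.055289501062577295 130.88181401936833
0.09913341467555756 37.937167814998254
0.05566628501221002 -51.511404798339456
0.09682989864075134 -142.32745343136926
[[214.6536 222.5794]
 [222.7134 139.2948]
 [307.6278 147.5124]
 [299.568  230.7969]]
scale [[ 0.5027  0.1287  0.06  ]
 [ 0.7252  0.1125  0.06  ]
 [ 0.7038 -0.1135  0.06  ]
 [ 0.4829 -0.0903  0.06  ]] [0.6036 0.0094 0.06  ]
0.22307236616675213 -4.163239702547522
0.2270642061054682 -95.4120792440067
0.22212432464576862 173.98062325464394
0.2198499708500293 84.82443617738392
tape [0.3426 0.145  0.024 ] [0.3419 0.1457 0.048 ]
label [ 0.3388 -0.1916  0.025 ] [ 0.3418 -0.1925  0.05  ] cleaner [ 0.8021 -0.1455  0.075 ]
```

```bash
cat >> h.py <<'E'
from scipy.spatial.transform import Rotation as Rot
cap=np.array([.5458,.3072,.0938]); cyaw=np.radians(-13.8)
n=Rot.from_euler('z',cyaw).apply([-.5736,0,.8192])
def press_ori(roll):
    z=-n; y0=Rot.from_euler('z',cyaw).apply([0,1,0])
    y=Rot.from_rotvec(z*np.radians(roll)).apply(y0); x=np.cross(y,z)
    return Rot.from_matrix(np.stack([x,y,z],1)).as_euler('xyz',degrees=True)
def tip(d,c=None): # TCP with tips d metres outside cap face
    return (cap if c is None else c)+n*(d+.017)
E
python3 - <<'E'
from h import *
np.set_printoptions(precision=4,suppress=True)
t=cv2.imread("pics/top0.png");g=cv2.cvtColor(t,cv2.COLOR_BGR2GRAY)
m=(g<62).astype(np.uint8);m[:150]=0;m[220:]=0;m[:,:228]=0;m[:,296:]=0
nn,l,st,c=cv2.connectedComponentsWithStats(m);k=1+st[1:,4].argmax();print(st[k])
cs,_=cv2.findContours((l==k).astype(np.uint8),cv2.RETR_EXTERNAL,cv2.CHAIN_APPROX_NONE)
bx=cv2.boxPoints(cv2.minAreaRect(cs[0]));W=np.array([unp("top",*p,.06) for p in bx]);print("marking",W.mean(0))
for i in range(4):
    d=W[(i+1)%4]-W[i];print(np.linalg.norm(d),np.degrees(np.arctan2(d[1],d[0])))
lo=np.array([-154.91,-16.99,-72.82,7.12,-82.49,11.32,-174.64]);hi=np.array([154.91,109.72,74.43,147.25,262.49,116.49,174.64])
for r in range(-180,180,30):
    o=press_ori(r);js=[robot.inverse_kinematics(tip(d),o) for d in (.10,.03,-.017)]
    print(r,o,[None if j is None else np.asarray(j) for j in js][::2],[None if j is None else round(float(np.minimum(j-lo,hi-j).min()),1) for j in map(lambda q:None if q is None else np.asarray(q),js)])
E
```

```text
[233 157  56  55 383]
marking [0.6045 0.0095 0.06  ]
0.13515859665788002 -4.433951723376457
0.1384406543860059 -95.27696343549512
0.1348100185219748 174.4271101031377
0.1357562323093925 84.86473830020525
-180 [179.9933 -34.9995 -13.7884] [array([ -7.446 ,  23.4773, -61.5936, 106.6309,  60.7864,  69.4411,
       163.0735]), array([ -4.0672,  38.1901, -61.7707, 108.2526,  77.5195,  68.3503,
       155.4375])] [11.2, 11.1, 11.0]
-150 [-160.7092  -29.7862  -48.968 ] [array([ -7.446 ,  23.4773, -61.5936, 106.6309,  60.7864,  69.4411,
       133.0719]), array([ -4.0672,  38.1901, -61.7707, 108.2526,  77.5195,  68.3503,
       125.4359])] [11.2, 11.1, 11.0]
-120 [-148.7695  -16.6689  -78.483 ] [array([ -7.446 ,  23.4773, -61.5936, 106.6309,  60.7864,  69.4411,
       103.0703]), array([ -4.0672,  38.1901, -61.7707, 108.2526,  77.5195,  68.3503,
        95.4343])] [11.2, 11.1, 11.0]
-90 [-145.0005   -0.0027 -103.7961] [array([ -7.446 ,  23.4773, -61.5936, 106.6309,  60.7864,  69.4411,
        73.0687]), array([ -4.0672,  38.1901, -61.7707, 108.2526,  77.5195,  68.3503,
        65.4328])] [11
[... 1158 characters left out ...]
0.0027  76.1961] [array([ -21.9325,   16.8929,  -41.1031,  107.0359,   52.7483,   61.8415,
       -101.7704]), array([ -24.7269,   26.2566,  -30.6727,  108.9302,   63.1635,   51.4088,
       -108.189 ])] [31.7, 38.4, 38.3]
120 [148.7695 -16.6689  50.883 ] [array([ -47.893 ,   12.9649,   -9.6976,  107.9243,   44.1088,   55.4651,
       -125.5862]), array([ -49.4721,   22.914 ,    0.8225,  109.88  ,   49.9831,   41.1784,
       -129.5754])] [30.0, 34.6, 29.9]
150 [160.7092 -29.7862  21.368 ] [array([ -74.8981,   12.865 ,   21.8749,  108.8996,   36.3224,   50.8651,
       -149.268 ]), array([ -74.4923,   25.508 ,   32.779 ,  110.8204,   31.3626,   32.8988,
       -144.7454])] [25.4, 24.6, 21.6]
```

```bash
python3 - <<'E'
from h import *
np.set_printoptions(precision=2,suppress=True)
fingers.gripper_to(0.0,force=40)
robot.move_to([.42,.02,.34],[180,0,100])
print(robot.current_time_s(),np.array(robot.current_joint_positions()))
for r in (-90,0,60,90,120,180):
    o=press_ori(r);print(r,[np.array(robot.inverse_kinematics(tip(d),o)) for d in (.12,-.017)])
E
```

```text
3.8417 [ 46.95   2.84 -53.53  89.2    2.28  89.15   3.24]
-90 [array([ -7.99,  21.26, -61.6 , 105.94,  58.16,  70.16,  74.56]), array([ -1.63,  41.4 , -66.66, 108.18,  80.21,  72.27,  64.69])]
0 [array([ -3.1 ,  25.66, -70.23, 105.83,  62.46,  74.81, -18.12]), array([ -5.69,  36.47, -58.81, 108.3 ,  75.97,  66.19, -24.07])]
60 [array([-22.77,  15.12, -41.13, 106.34,  50.6 ,  63.33, -70.4 ]), array([-15.32,  29.79, -43.64, 108.6 ,  68.72,  57.17, -81.09])]
90 [array([-49.13,  11.46,  -9.7 , 107.23,  42.77,  57.7 , -94.7 ]), array([ -11.46,   31.93,  -49.37,  108.48,   71.33,   60.22, -112.29])]
120 [array([ -76.49,   11.26,   21.85,  108.21,   36.03,   53.66, -119.17]), array([ -16.85,   29.07,  -41.45,  108.65,   67.75,   56.09, -140.63])]
180 [array([ -7.99,  21.26, -61.6 , 105.94,  58.16,  70.16, 164.54]), array([ -95.25,   37.88,   64.77,  111.44,  -10.78,   28.87, -138.  ])]
```

```bash
python3 - <<'E'
from h import *
np.set_printoptions(precision=4,suppress=True)
robot.move_j([-49.13,11.46,-9.7,107.23,42.77,57.7,-4.7])
o=press_ori(0);print(o,robot.current_eef_rot(),np.array(robot.current_tool_pos())-tip(.12))
robot.line_to(tip(.015),o,velocity=.12)
robot.pause(.2)
print(robot.current_time_s(),np.array(robot.current_joint_positions()),robot.current_eef_rot(),np.array(robot.current_tool_pos())-tip(.015),robot.current_contact_force(),robot.current_finger_gap())
for c in ("top","scene"):
    cv2.imwrite(f"pics/{c}1.png",vision.grab_frame(c)[:,:,::-1])
t=cv2.imread("pics/top1.png");s=cv2.imread("pics/scene1.png")
f=lambda im,x,y:cv2.convertScaleAbs(cv2.resize(im[y:y+100,x:x+100],None,fx=4,fy=4,interpolation=cv2.INTER_CUBIC),alpha=1.8)
cv2.imwrite("pics/c3.png",np.hstack([f(t,90,155),f(s,345,140)]))
E
```

```text
[180.      34.9995 166.2   ] [179.9946  35.0315 166.0266] [ 0.001  -0.0012  0.0004]
6.7167 [-46.0347  19.9944  -5.8543 109.6157  49.8088  45.9665  -9.4452] [179.9006  35.0299 166.1943] [-0.0001  0.0008  0.0008] [-0.2922  0.6248  0.3769] -0.0019958498628645936
```

View pics/c3.png

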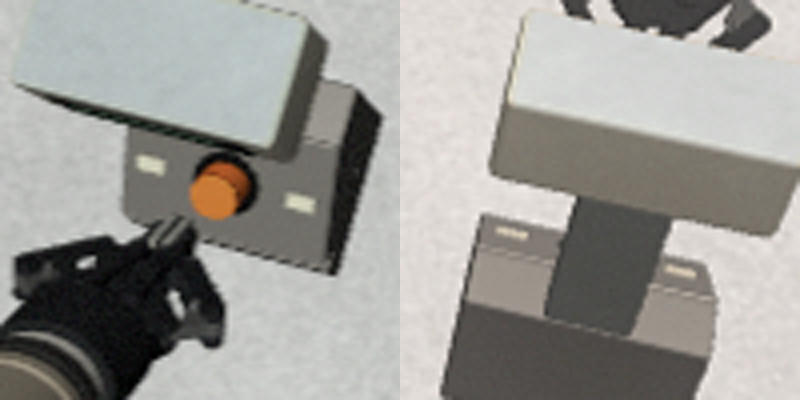

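```bash
python3 - <<'E'
from h import *
T=np.array(robot.current_tool_pos());R=Rot.from_euler('xyz',robot.current_eef_rot(),degrees=True)
z=R.apply([0,0,1]);print(z,-n)
def A(p):return (p-[90,155]+.5)*4-.5
print(A(proj("top",T+.017*z)),A(proj("top",T)),A(proj("top",T-.06*z)),A(proj("top",cap)))
E
```

```text
[ 0.55754615 -0.13590122 -0.81894636] [ 0.55704262 -0.13682279 -0.8192    ]
[202.64650103 207.71055638] [191.72009198 220.13200341] [150.48489809 267.00932373] [213.06521851 197.04367509]
```

```bash
python3 - <<'E'
import cv2
t=cv2.imread("pics/top1.png")
cv2.imwrite("pics/c4.png",cv2.convertScaleAbs(cv2.resize(t[190:230,115:165],None,fx=14,fy=14,interpolation=cv2.INTER_CUBIC),alpha=3))
E
```

```text
(no output)
```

View pics/c4.png

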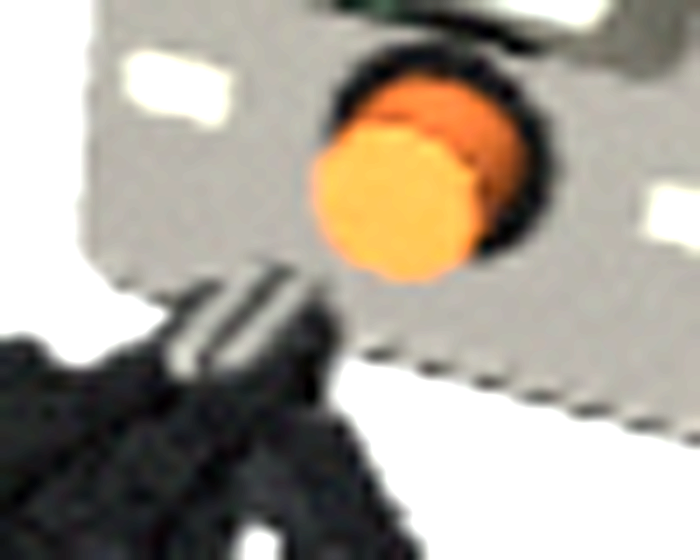

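```bash
cat >> h.py <<'E'
def overlay(cam,img,x0,y0,w,h,f,out,alpha=2):
    T=np.array(robot.current_tool_pos());R=Rot.from_euler('xyz',robot.current_eef_rot(),degrees=True)
    im=cv2.convertScaleAbs(cv2.resize(img[y0:y0+h,x0:x0+w],None,fx=f,fy=f,interpolation=cv2.INTER_CUBIC),alpha=alpha)
    def px(p):
        q=(proj(cam,T+R.apply(p))-[x0,y0]+.5)*f-.5;return tuple(int(round(v)) for v in q)
    def box(hx,hy,z0,z1,col):
        for z in (z0,z1):
            P=[px([sx*hx,sy*hy,z]) for sx,sy in((1,1),(1,-1),(-1,-1),(-1,1))]
            for i in range(4): cv2.line(im,P[i],P[(i+1)%4],col,1)
        for sx in(1,-1):
            for sy in(1,-1): cv2.line(im,px([sx*hx,sy*hy,z0]),px([sx*hx,sy*hy,z1]),col,1)
    box(.011,.008,-.02,.017,(0,255,0)); box(.038,.0425,-.14,-.056,(255,0,255))
    cv2.line(im,px([0,0,-.2]),px([0,0,.017]),(0,255,255),1)
    cv2.imwrite(out,im)
E
python3 - <<'E'
from h import *
overlay("top",cv2.imread("pics/top1.png"),80,170,100,75,8,"pics/o1.png",2.5)
overlay("scene",cv2.imread("pics/scene1.png"),330,70,130,95,6,"pics/o2.png",2.5)
E
```

```text
(no output)
```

View pics/o1.png

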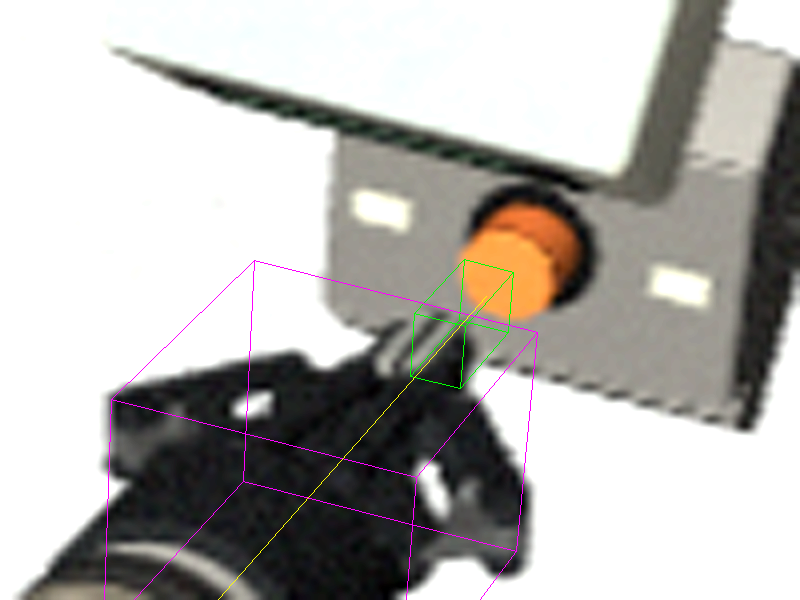

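View pics/o2.png

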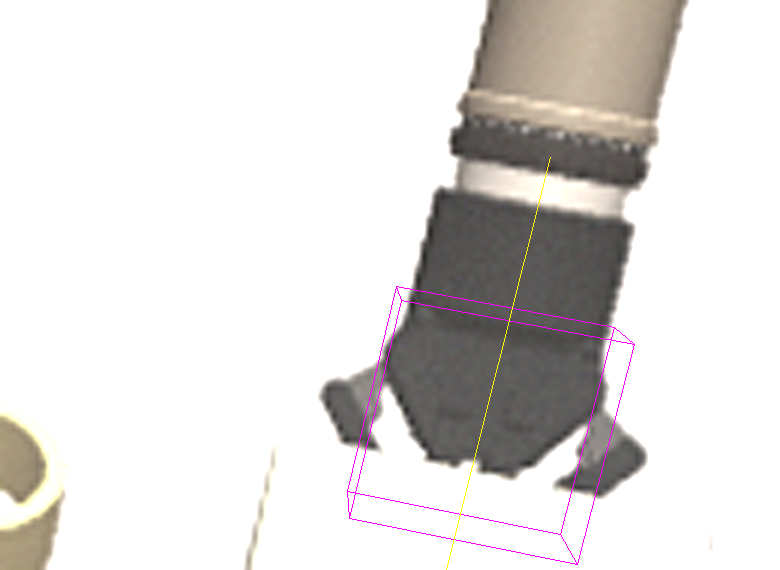

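```bash
python3 - <<'E'
from h import *
np.set_printoptions(precision=4,suppress=True)
T=np.array(robot.current_tool_pos());R=Rot.from_euler('xyz',robot.current_eef_rot(),degrees=True)
def tri(a,b):
    o1,d1=ray("top",*a);o2,d2=ray("scene",*b);d1/=np.linalg.norm(d1);d2/=np.linalg.norm(d2)
    M=np.stack([d1,-d2],1);s=np.linalg.lstsq(M,o2-o1,rcond=None)[0]
    p,q=o1+s[0]*d1,o2+s[1]*d2;return (p+q)/2,np.linalg.norm(p-q)
tp=lambda X,Y:((X+.5)/8+80-.5,(Y+.5)/8+170-.5); sp=lambda X,Y:((X+.5)/6+330-.5,(Y+.5)/6+70-.5)
for a,b in (((118,435),(640,462)),((525,530),(330,395))):
    p,e=tri(tp(*a),sp(*b));print(p,e,R.inv().apply(p-T))
# cap as sanity: strips both cams
print(R.inv().apply(unp("top",*tp(445,318),.12)-T))
for zz in (.10,.11,.12,.13): print(zz,unp("top",*tp(450,315),zz),R.inv().apply(unp("top",*tp(450,315),zz)-T))
E
```

```text
[0.4858 0.3859 0.1944] 0.0019626810707306904 [ 0.0055  0.0617 -0.094 ]
[0.4595 0.2685 0.1989] 0.0004441454314556553 [ 0.0009 -0.0585 -0.0963]
[0.0008 0.0061 0.0001]
0.1 [0.5321 0.3225 0.1   ] [0.0105 0.0112 0.0178]
0.11 [0.5309 0.3196 0.11  ] [0.0051 0.008  0.0093]
0.12 [0.5297 0.3166 0.12  ] [-0.0002  0.0048  0.0008]
0.13 [0.5285 0.3136 0.13  ] [-0.0056  0.0017 -0.0076]
```

```bash
cat >> h.py <<'E'
def fz(k=4):
    f=[]
    for _ in range(k):
        f.append(np.dot(robot.current_contact_force(),n)); robot.pause(.02)
    return np.mean(f)
def depth(): # tip depth past nominal cap face, m (+ inward)
    T=np.array(robot.current_tool_pos());R=Rot.from_euler('xyz',robot.current_eef_rot(),degrees=True)
    return float(-np.dot(T+.017*R.apply([0,0,1])-cap,n))
E
python3 - <<'E'
from h import *
o=press_ori(0); robot.pause(.3)
b=fz(8);print("base",b,depth())
hit=robot.line_to(tip(-.006),o,velocity=.02,f_stop=1.2)
robot.pause(.1);print(hit,"d",depth(),"f",fz()-b,robot.current_time_s())
E
```

```text
base 0.10118587927836332 -0.014974290021047993
False d 0.005851038354767416 f -0.16008077733858408 8.6167
```

```bash
python3 - <<'E'
from h import *
im=vision.grab_frame("top")[:,:,::-1].copy();cv2.imwrite("pics/top2.png",im)
overlay("top",im,90,170,80,60,10,"pics/o3.png",2.5)
E
```

```text
(no output)
```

View pics/o3.png

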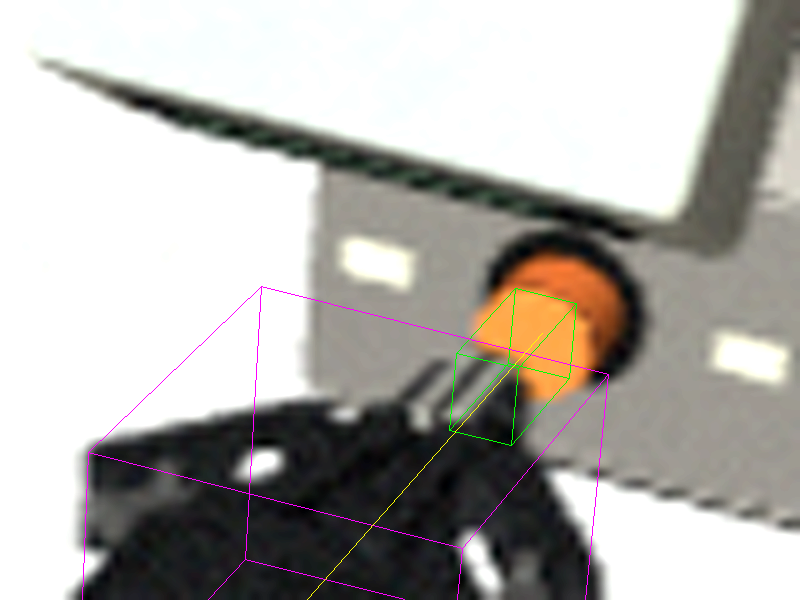

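```bash
python3 - <<'E'
from h import *
o=press_ori(0)
b=fz(6);print("base",b)
for d in (.009,.012,.015,.018,.021,.024):
    hit=robot.line_to(tip(-d),o,velocity=.015,f_stop=1.0)
    robot.pause(.1);f=fz()-b;print(hit,"d",depth(),"f",f,robot.current_time_s())
    if hit or f>.8:break
E
```

```text
base 0.1746366444990031
False d 0.00900422252013671 f 0.1199560400776418 9.2833
False d 0.011996162716618752 f 0.20470170952774772 9.8
False d 0.01498166323380701 f -0.32956420991748403 10.3167
False d 0.017970445838744954 f -0.2629995877741751 10.8333
False d 0.020970629611868415 f -0.48782149735796 11.35
False d 0.024012825284444685 f -0.4240541939456588 11.8667
```

```bash
python3 - <<'E'
from h import *
im=vision.grab_frame("top")[:,:,::-1].copy();cv2.imwrite("pics/top3.png",im)
overlay("top",im,90,170,80,60,10,"pics/o4.png",2.5)
cv2.imwrite("pics/o4b.png",cv2.convertScaleAbs(cv2.resize(im[170:230,90:170],None,fx=10,fy=10,interpolation=cv2.INTER_CUBIC),alpha=3.5))
print(robot.current_contact_force(),robot.current_torque())
E
```

```text
[ 1.03098119 -0.67213445 -0.19669852] [0.16154329 0.60930869 0.03787979]
```

View pics/o4.png

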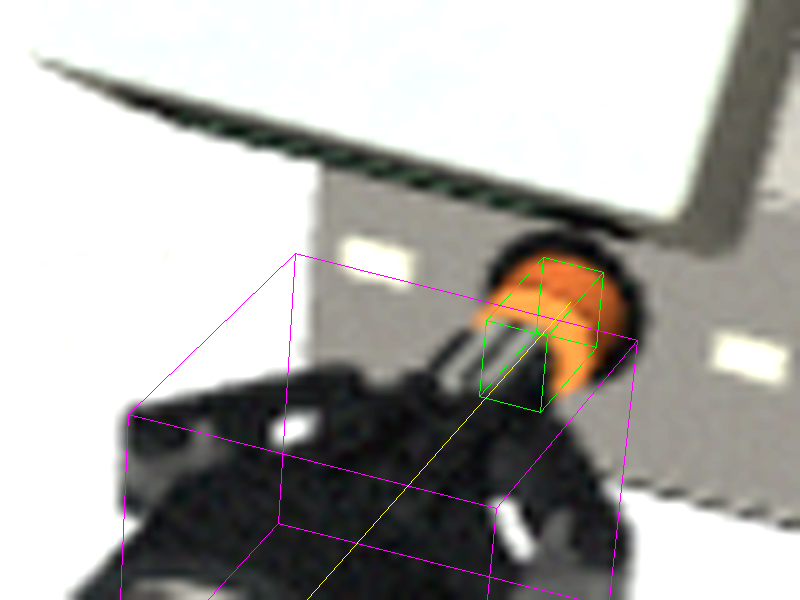

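View pics/o4b.png

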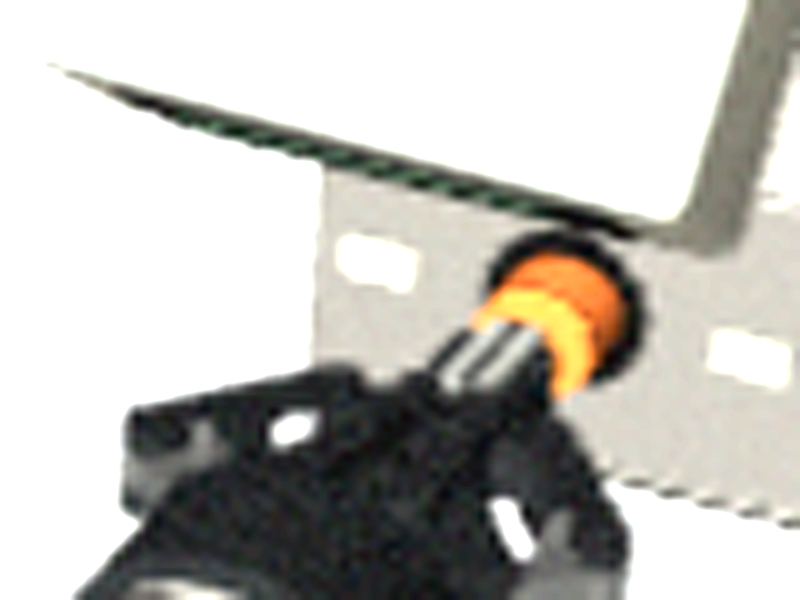

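```bash
python3 - <<'E'
from h import *
o=press_ori(0)
b=fz(6);print("base",b)
for d in (.027,.030,.033,.036,.039,.042):
    hit=robot.line_to(tip(-d),o,velocity=.02,f_stop=1.0)
    robot.pause(.1);f=fz()-b;print(hit,"d",depth(),"f",f,robot.current_time_s())
    if hit or f>.8:break
im=vision.grab_frame("top")[:,:,::-1].copy();cv2.imwrite("pics/top4.png",im)
cv2.imwrite("pics/o5.png",cv2.convertScaleAbs(cv2.resize(im[170:230,90:170],None,fx=10,fy=10,interpolation=cv2.INTER_CUBIC),alpha=3.5))
E
```

```text
base -0.16885292544187847
False d 0.02700071743989866 f 0.17154805066076664 12.4833
True d 0.029467514262250732 f 1.4525937421826747 12.8583
```

View pics/o5.png

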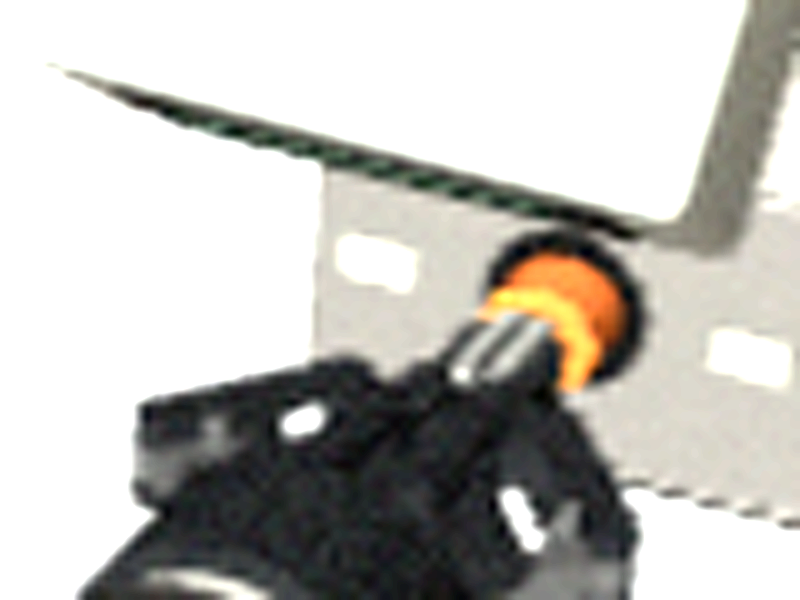

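```bash
python3 - <<'E'
from h import *
o=press_ori(0); b=-.05
for d in (.030,.0305,.031,.032,.033,.034,.035,.036,.037):
    robot.line_to(tip(-d),o,velocity=.015)
    robot.pause(.05);f=fz(3)-b;print("d",round(depth()*1000,2),"f",round(f,2),robot.current_time_s())
    if f>3.8:break
E
```

```text
d 30.0 f 1.72 13.2583
d 30.51 f 1.67 13.6083
d 31.01 f 1.43 13.9583
d 32.01 f 1.76 14.3083
d 32.99 f 1.71 14.6583
d 33.78 f 4.63 15.0083
```

```bash
python3 - <<'E'
from h import *
o=press_ori(0)
robot.line_to(tip(-.0342),o,velocity=.015)
robot.pause(.5);print("d",depth(),"f",fz()+.05);robot.pause(.5);print("f",fz()+.05)
robot.line_to(tip(-.029),o,velocity=.03);print("d",depth(),fz()+.05)
robot.line_to(tip(-.0325),o,velocity=.03);print("d",depth(),fz()+.05)
robot.line_to(tip(.08),o,velocity=.15);robot.pause(.1)
print("free",fz(),robot.current_time_s())
im=vision.grab_frame("top")[:,:,::-1].copy();cv2.imwrite("pics/top5.png",im)
overlay("top",im,40,120,160,120,5,"pics/o6.png",2.5)
print(np.array(robot.current_joint_positions()))
E
```

```text
d 0.0341635233068684 f 5.59323406344386
f 5.443661207921689
d 0.0291579967273406 1.7315030967055478
d 0.032857703060123394 1.2936586481637031
free -0.3160350765397901 18.1833
[-47.78792106  14.55721114  -8.30446772 108.58021476  45.2144399
  53.05954696  -6.29022946]
```

View pics/o6.png

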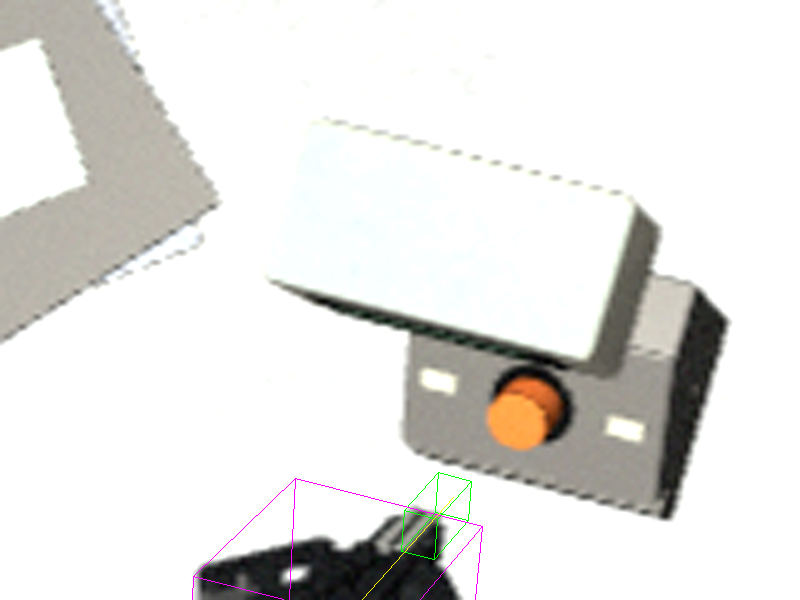

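```bash
python3 - <<'E'
from h import *
np.set_printoptions(precision=2,suppress=True)
for p,y in (([.45,.12,.32],38),([.45,.12,.32],-142),([.557,-.312,.24],38),([.557,-.312,.24],-142),([.557,-.312,.03],38),([.604,.0095,.2],-5),([.604,.0095,.1],-5),([.604,.0095,.1],175)):
    q=robot.inverse_kinematics(p,[180,0,y]);print(p,y,None if q is None else np.array(q))
fingers.gripper_to(1.0)
robot.move_to([.45,.12,.32],[180,0,38])
print(robot.current_time_s(),np.array(robot.current_joint_positions()))
for p,y in (([.557,-.312,.24],38),([.557,-.312,.24],-142)):
    q=robot.inverse_kinematics(p,[180,0,y]);print(p,y,None if q is None else np.array(q))
E
```

```text
[0.45, 0.12, 0.32] 38 [-29.88   5.61  14.3   87.94  -1.39  86.63 -67.56]
[0.45, 0.12, 0.32] -142 [-21.35   5.73   4.82  87.65  -0.48  86.64 111.47]
[0.557, -0.312, 0.24] 38 [  0.33  33.71  48.06  70.17 -24.44  86.17  -7.14]
[0.557, -0.312, 0.24] -142 [  0.55  33.58  47.6   70.16 -24.17  86.1  172.67]
[0.557, -0.312, 0.03] 38 [ 12.05  38.59  24.38  85.96 -17.44  59.22 -11.32]
[0.604, 0.0095, 0.2] -5 [-17.3   25.63  21.91  80.12  -9.57  76.08 -90.04]
[0.604, 0.0095, 0.1] -5 [-14.65  29.7   17.65  88.06  -9.64  63.74 -89.9 ]
[0.604, 0.0095, 0.1] 175 [-3.61 29.06  1.57 87.57 -0.85 63.38 83.15]
20.0167 [-29.92   5.64  14.18  88.04  -1.38  86.58 -67.51]
[0.557, -0.312, 0.24] 38 [  5.1   31.43  38.54  69.95 -19.04  84.8  -10.9 ]
[0.557, -0.312, 0.24] -142 [ 18.59  28.44  15.    69.3   -7.13  83.14 160.7 ]
```

```bash
python3 - <<'E'
from h import *
robot.move_to([.557,-.312,.20],[180,0,38]);robot.pause(.2)
print(robot.current_time_s(),np.array(robot.current_tool_pos()),np.array(robot.current_eef_rot()),robot.current_finger_gap())
im=vision.grab_frame("top")[:,:,::-1].copy();overlay("top",im,335,140,100,90,5,"pics/p1.png",2.5)
im=vision.grab_frame("scene")[:,:,::-1].copy();overlay("scene",im,90,90,110,150,4,"pics/p2.png",2.5)
a,b=cv2.imread("pics/p1.png"),cv2.imread("pics/p2.png");h=600;c=np.zeros((600,940,3),np.uint8);c[:450,:500]=a;c[:,500:]=b;cv2.imwrite("pics/p3.png",cv2.resize(c,(800,511)))
E
```

```text
21.9 [ 0.55776509 -0.31072698  0.20041787] [ 1.79987637e+02 -5.90098038e-02  3.81293186e+01] 1.0014084220502308
```

View pics/p3.png

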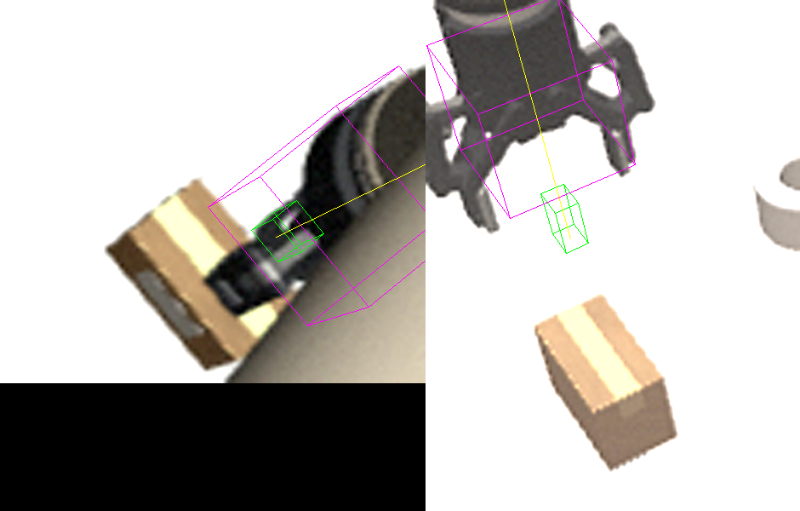

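```bash
python3 - <<'E'
from h import *
r=robot.line_to([.557,-.312,.075],[180,0,38],velocity=.15,f_stop=5);robot.pause(.15)
print(r,robot.current_time_s(),np.array(robot.current_tool_pos()))
im=vision.grab_frame("top")[:,:,::-1].copy();overlay("top",im,335,140,100,90,5,"pics/p1.png",2.5)
im=vision.grab_frame("scene")[:,:,::-1].copy();overlay("scene",im,90,110,100,130,5,"pics/p2.png",2.5)
a,b=cv2.imread("pics/p1.png"),cv2.imread("pics/p2.png");c=np.zeros((650,1000,3),np.uint8);c[:450,:500]=a;c[:,500:]=b;cv2.imwrite("pics/p4.png",cv2.resize(c,(800,520)))
E
```

```text
False 23.1333 [ 0.55779263 -0.31265338  0.07640011]
```

View pics/p4.png

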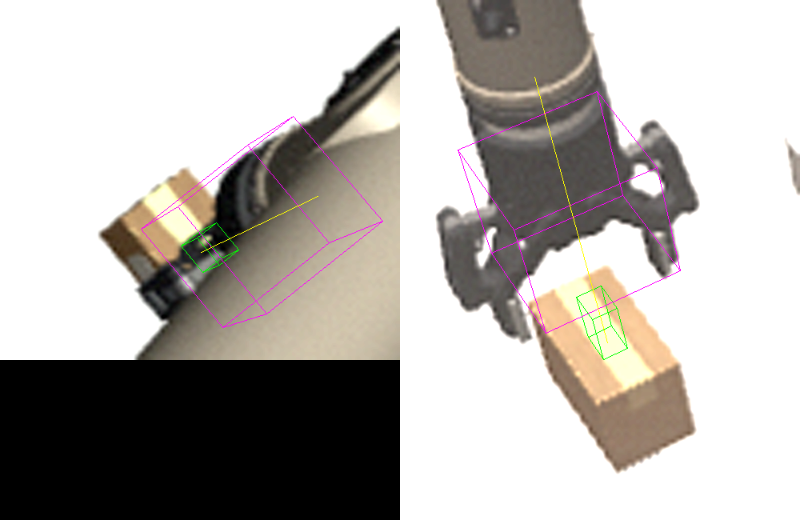

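```bash
python3 - <<'E'
from h import *
r=robot.line_to([.5572,-.3123,.010],[180,0,38],velocity=.07,f_stop=4);robot.pause(.15)
print(r,robot.current_time_s(),np.array(robot.current_tool_pos()),robot.current_contact_force())
im=vision.grab_frame("scene")[:,:,::-1].copy();overlay("scene",im,90,110,100,130,5,"pics/p5.png",2.5)
E
```

```text
False 24.4583 [ 0.55764552 -0.31258335  0.01066163] [-0.06657629  0.37910518  0.6882086 ]
```

View pics/p5.png

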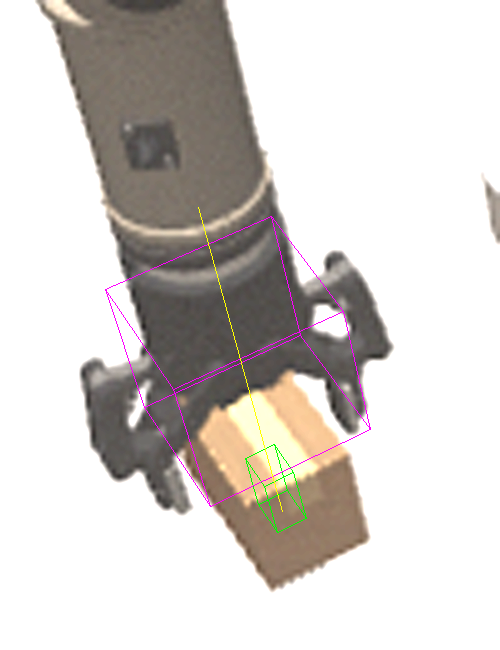

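```bash
python3 - <<'E'
from h import *
fingers.gripper_to(0.0,force=45);robot.pause(.2)
f0=np.array(robot.current_contact_force());print(robot.current_finger_gap(),f0)
p=np.array(robot.current_tool_pos())
robot.line_to([p[0],p[1],.06],velocity=.08);robot.pause(.2)
print(robot.current_time_s(),np.array(robot.current_contact_force())-f0,robot.current_finger_gap(),np.array(robot.current_tool_pos()))
im=vision.grab_frame("scene")[:,:,::-1].copy();overlay("scene",im,90,90,100,130,5,"pics/p6.png",2.5)
E
```

```text
0.6467398556723758 [-0.37725386  1.41145753  3.76345734]
26.0667 [-0.54924105 -1.96088497 -8.25365697] 0.653670197239522 [ 0.55687502 -0.3118486   0.05920957]
```

View pics/p6.png

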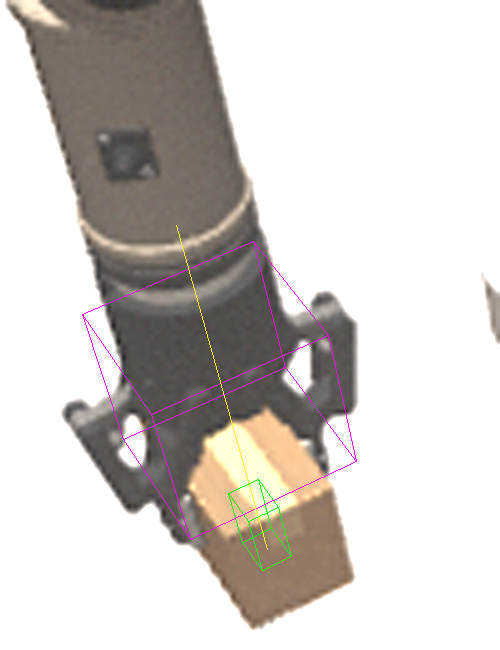

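```bash
python3 - <<'E'
from h import *
robot.line_to([.557,-.312,.19],velocity=.15)
robot.move_to([.6045,.0095,.19],[180,0,-5])
robot.line_to([.6045,.0095,.11],[180,0,-5],velocity=.12);robot.pause(.2)
print(robot.current_time_s(),np.array(robot.current_tool_pos()),np.array(robot.current_eef_rot()),robot.current_finger_gap(),robot.current_contact_force(),np.array(robot.current_joint_positions()))
for c,x,y in(("top",190,110),("scene",200,110)):
    im=vision.grab_frame(c)[:,:,::-1].copy();cv2.imwrite(f"pics/q_{c}.png",cv2.convertScaleAbs(cv2.resize(im[y:y+150,x:x+130],None,fx=3,fy=3,interpolation=cv2.INTER_CUBIC),alpha=2.2))
cv2.imwrite("pics/q.png",np.hstack([cv2.imread("pics/q_top.png"),cv2.imread("pics/q_scene.png")]))
E
```

```text
29.3833 [0.60529494 0.00936007 0.1110726 ] [-1.79986117e+02 -1.19050161e-01 -4.99711200e+00] 0.6471271168991635 [-0.71725682 -0.28896041 -4.83781798] [-31.24609896  33.94700505  43.81718157  87.92006905 -24.6629718
  68.01279636 -78.01890625]
```

View pics/q.png

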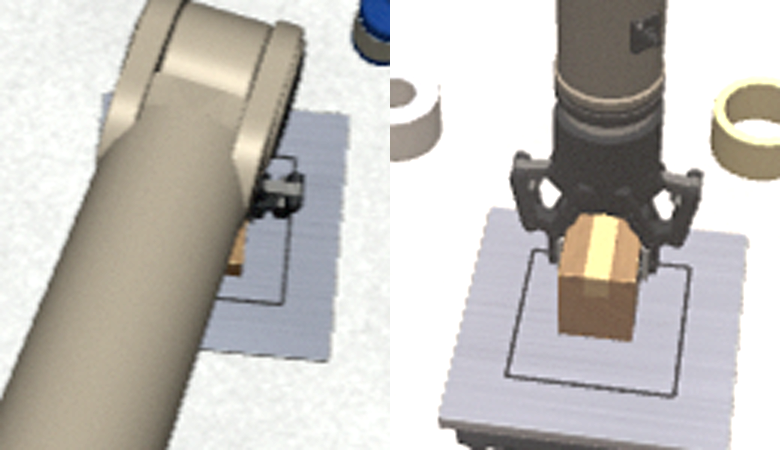

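```bash
python3 - <<'E'
from h import *
robot.line_to([.6045,.0095,.080],[180,0,-5],velocity=.08)
hit=robot.line_to([.6045,.0095,.056],[180,0,-5],velocity=.015,f_stop=2.5);robot.pause(.1)
print(hit,robot.current_time_s(),np.array(robot.current_tool_pos()),robot.current_contact_force())
for c,x,y in(("top",190,110),("scene",200,110)):
    im=vision.grab_frame(c)[:,:,::-1].copy();cv2.imwrite(f"pics/r_{c}.png",cv2.convertScaleAbs(cv2.resize(im[y:y+150,x:x+130],None,fx=3,fy=3,interpolation=cv2.INTER_CUBIC),alpha=2.2))
cv2.imwrite("pics/r.png",np.hstack([cv2.imread("pics/r_top.png"),cv2.imread("pics/r_scene.png")]))
E
```

```text
True 30.925 [0.60453579 0.00952026 0.07024103] [ 1.02676519 -0.48850476  5.76198688]
```

View pics/r.png

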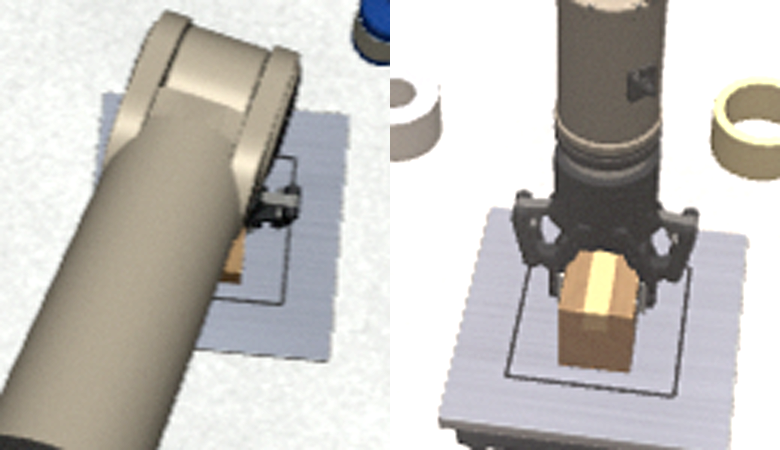

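```bash
python3 - <<'E'
from h import *
fingers.gripper_to(1.0)
robot.line_to([.6045,.0095,.22],[180,0,-5],velocity=.12)
robot.move_to([.40,-.05,.34],[180,0,-5]);robot.pause(.3)
print(robot.current_time_s(),robot.current_contact_force())
for c,x,y in(("top",190,110),("scene",200,110)):
    im=vision.grab_frame(c)[:,:,::-1].copy();cv2.imwrite(f"pics/full_{c}.png",im);cv2.imwrite(f"pics/s_{c}.png",cv2.convertScaleAbs(cv2.resize(im[y:y+150,x:x+130],None,fx=3,fy=3,interpolation=cv2.INTER_CUBIC),alpha=2.2))
cv2.imwrite("pics/s.png",np.hstack([cv2.imread("pics/s_top.png"),cv2.imread("pics/s_scene.png")]))
E
```

```text
34.1167 [0.6499231  0.71030346 0.44200618]
```

View pics/s.png

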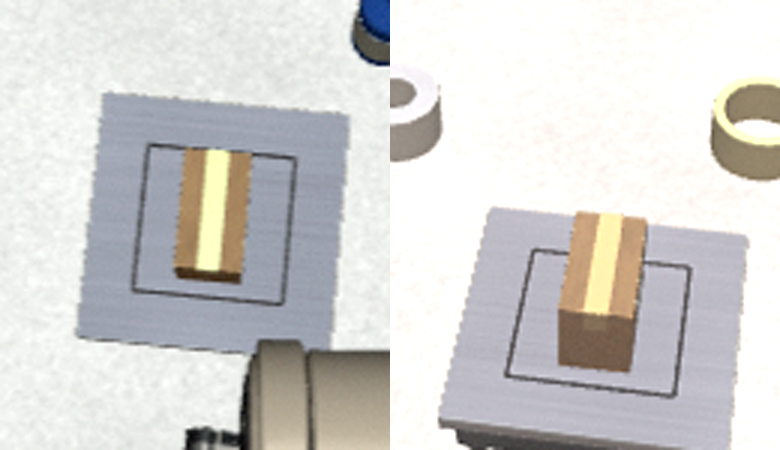

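View pics/full_scene.png

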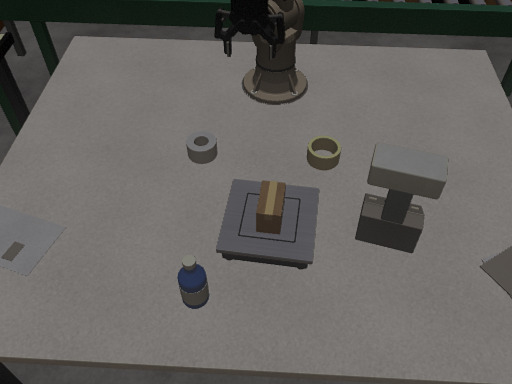

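```bash
python3 - <<'E'
from h import *
P=np.array([unp("top",(x+.5)/3+190-.5,(y+.5)/3+110-.5,.13) for x,y in((183,150),(250,153),(242,272),(174,268))]);print(P.mean(0),np.linalg.norm(P[0]-P[3]),np.degrees(np.arctan2(*(P[0]-P[3])[1::-1])))
workorder.close_job();print(robot.current_time_s())
E
```

```text
[0.60244201 0.01088355 0.13      ] 0.09868607918146516 -3.675126408890365
the job is handed in; nothing more can be done
the job is handed in; nothing more can be done
```

The switch was already on, so I did not click it. The carton now stands in the middle of the weighing plate, released. I handed the job in with about 34 s on the clock, and no verdict was reported.

- **Switch:** The cap moved about 5 mm at under 2 N, then met the core at about 5.5 N. That is the locked pattern; an unlocked core would have resisted within 1 mm. I held that light push for about a second. The plate was still empty, and the cap stayed well short of the 12 mm that changes anything.
- **Carton:** The final pictures show it upright. I measured its centre at (0.602, 0.011) m against the plate centre at (0.6045, 0.0095) m, a difference of about 3 mm. Its yaw is -3.7° against about -5° for the plate. It touched down under a slow force stop, at the height expected from the grasp.
- **Bystanders:** The tape roll, label roll and cleaner bottle look unmoved in the last scene picture. I did not measure their positions again.

**A reading that disagreed:** the fingertips met the cap about 29 mm beyond where the reported tool position and my picture-based cap position put it. The overlays also showed the open fingers about 20 mm farther back than reported. I did not find the cause. I worked around it by going by contact force and the pictures, and grasped the carton at a correspondingly lower reported height.

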